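# Clamp the tube rack on the shaker

### The job

Secure the pink tube rack on the shaker: lift the blue clamp by its orange knob so that the brass tab leaves its notch, shift the clamp one notch towards the rack and let the tab drop fully in. Then push the knob down and turn it clockwise until its thread catches, screw it fully home, and let go. Leave the rack where it stands and the other things on the bench alone.

Things in the scene. Friction and masses are not known exactly. Their poses are not given: they have to be found in the camera images.
- shaker: fixed cream lab shaker, 240 mm (its x) by 340 mm (its y), switched off. Origin: centre of its underside on the bench. Grey platform 83 mm up; the rack stands on its +y side. Two aluminium ladder bars along y, 25 to 37 mm either side of x = 0, tops 115 mm up, have notches 11 mm wide, 10 mm deep, 30 mm apart
- knob_grip (a point): point on the axis of the orange round screw-knob, at the height to grip; moves and turns with it. Orange grip 34 mm across, from 20 mm below to 12 mm above this point. At the start: shaker x = 0, y = -30 mm, 170 mm above the bench. A spring holds the screw up (3.5 N, plus 0.25 N per mm of push). It is captive: pulling the knob up lifts the whole clamp (about 4 N)
- knob_collar (a point): point on the axis at the underside of the knob's black collar (26 mm across), 28 mm below knob_grip. While the screw is out 16.5 mm of bare steel stem show between it and the clamp block. The thread has two starts, half a turn apart; there is thread only under the next notch, none under the notch where the clamp starts
- clamp_top (a point): point on the knob's axis on the top face of the blue clamp block (44 mm along the shaker's x, 50 mm along y), 125 mm above the bench when the tab is in a notch. Axes as the shaker's. Things within 57 mm of the knob's axis are no higher than this
- clamp_jaw (a point): middle of the clamp's upright jaw face that looks at the rack (+y of the shaker), 66 mm from the knob's axis; in the next notch it stops about 4 mm short of the rack
- clamp_shift (a joint): travel of the clamp along the shaker's +y, towards the rack, m: 0 in its first notch, 0.030 in the next one, which is the goal (about 1.5 mm of play either way)
- clamp_lift (a joint): lift of the clamp, m: 0 with the brass tab (8 mm round bar across the clamp) on the floor of its notch; the tab clears the notches above 0.010; it can rise to 0.022 at most
- screw_depth (a joint): push-in depth of the screw against the clamp, m: 0 sprung out, 0.003 on the hard level face, 0.0115 fallen into the thread, then 5 mm deeper, evenly from about 0.5 to 2.2 rad after that; home at 0.0145 to 0.0165 (at most 3 mm of stem seen). Let go before it fell in and then turned 0.7 rad, it springs up; later it stays (up to 2 mm higher), so it may be regrasped
- rack: loose pink tube rack with purple-capped tubes, 190 mm along the shaker's x, 60 mm along y, 60 mm high, caps to 80 mm above its underside; 0.3 to 0.6 kg. Origin: centre of its underside, on the shaker's platform near the shaker's y = 100 mm; an aluminium end stop stands behind it
- tip_box: bystander: clear box of yellow tips, 120 x 85 x 57 mm, loose on the bench; origin: centre of its underside
- jar: bystander: small jar with blue cap, 60 mm across, 75 mm high, loose on the bench; origin: centre of its underside
- swab_box: bystander: open clear box of swabs, 75 x 60 x 84 mm, loose on the bench; origin: centre of its underside
- screw_turn (a joint): turn of the knob, rad, growing clockwise seen from above; the angle where the thread starts is not known. In the next notch, pushed down on the level face, the knob must turn clockwise 0.2 to 1.4 rad until it falls into the thread; this window is 0.45 rad wide and comes again half a turn later. About 2.2 to 2.6 rad more clockwise, pressed lightly down, bring it to the hard stop
Mind the look-alikes: they are no part of the job. Of the things that look like the rack, the largest one is meant.

How it is judged:
By the outcome, as a careful person would: the job done as asked, in the order asked, and still so for the second after the job is handed in, with the robot touching nothing.
It also fails if it takes over 54 s, if anything falls off the work surface, if the arm or the gripper's body presses on something with over 40 N, if the wrist force passes 120 N, or if a joint passes its speed limit or range.

### The arm

A 7-joint arm with a two-finger parallel gripper is mounted at the origin on the work surface. World frame = base frame: x ahead of the robot, y to its left, z up, the work surface at z = 0. Lengths are in m, angles in rad, forces in N, time in s.
With the tool pointing down it reaches from about 0.425 to 0.925 m from the base axis. Payload 6.8 kg.
Tool frame: the origin (TCP) lies midway between the tips of the shut fingers; the grasp point (between the pads) lies 19 mm behind it; z points along the fingers, y is the direction in which the jaws open and shut (so a half turn about z gives the same grasp; the last joint's range is limited). The gripper opens to 85 mm and grips with 20 to 120 N. Pads are 22 mm wide; open, the fingers measure 114 mm over their backs; the gripper's body (76 mm by 85 mm) begins 54 mm behind the grasp point. The pads swing forward as they close: fully open they stand 13 mm farther back than shut.
Start: joints at [-1.3, 0.477, 0.022, 1.555, -0.011, 1.109, -0.083], TCP at [0.25, 0.627, 0.231] pointing down, gripper open.
Joint ranges: [-2.96, 2.96], [-0.34, 2.1], [-1.41, 1.46], [0.24, 2.44], [-1.37, 4.51], [0.17, 1.92], [-2.96, 2.96]. Speed limits (rad/s): [2.39, 2.39, 3.14, 3.14, 3.14, 3.14, 3.14].

### API

Orientations are given as a rotation vector (axis times angle).
In Python, from bench import r, imaging gives the robot as it stands.
- The arm moves only by the tool jog_arm, never from a script. Its argument "rows" is a list of rows, each an object with "delta_rot": the turn, a rotation vector about the tool's x, y, z in degrees, a list of three; "xyz": the shift along the tool's x, y, z in cm, a list of three; "fingers": the closure, from 0 (fully open) to 1 (shut). A call has exactly 5 rows; each row is the pose to reach, as a shift and turn from the pose measured when the call began, along the tool's axes at that moment; what a row does not reach only later rows make up. A row lasts 1/12 s, in which the tool goes at most 41.7 mm and 7.16 degrees, less where a joint would pass 70% of its speed; a pose out of reach is approached as far as the arm can. A call with a gripper value outside its range is refused whole. The fingers move at their own pace and stop on an object; "grip_force" is the grip in N (left out, the last holds). Time passes only in rows, so rows that repeat a pose let the fingers close, or fill a call up. It gives the time, the measured TCP pose, the force and the opening at its end, in the units of the state.
- r.get_obs(): the state, without advancing time (a new reading comes with each control period).
- imaging.grab_frame(name): name is "scene" or "top" or "wrist"; returns the picture (420x560x3 uint8, blue, green, red); there is no depth.
- imaging.camera_info(name): a dict with "camera_matrix" (3x3 intrinsics, pixels), "k1" (the pictures are not rectified: a ray, as slopes to the right and down, at radius r is drawn at 1 + k1 r^2 times it, then the intrinsics apply), "xyz" and "attitude" of the camera in the world. Camera axes: x right, y down, z forward; pixel columns grow to the right and rows downward; lengths in m; the calibration is good to about 2 mm. A picture is of the moment at which its call begins: read the wrist's pose just before it. camera_info takes no time and is no camera call; for the wrist camera it gives the pose at the moment of the call.
- r.hand_in(): hands the job in, once; it reports no verdict.
Trained networks look in the newest picture that a camera, given by its name, has taken for a name from the list of things; names that differ only in an ending like _2 or _b are one class to them, and where a whole thing is asked for, a point or a joint stands for the part that bears it (a point fixed in the world has none). Each returns a list of dicts, best first, with "conf" (0 to 1); they miss things now and then, are a little off and sometimes report something else, mostly with a low value. They report only what shows in the picture. A call takes as long as a camera call. They do not tell look-alikes from the thing itself.
- imaging.find_in(camera, query): "position" ([column, row] in pixels, amid what is visible of it).
- imaging.cut_out(camera, query): "region" (420x560 bool, what is visible of it) and "position" ([column, row] in pixels, amid what is visible of it).
- imaging.tip_of(camera, query): "position" ([column, row] in pixels: a listed point, or the origin of a listed thing).
The state is a dict: "clock": time; "joints": joint angles; "qvel": joint speeds; "tau": joint torques, N m; "tcp_pos": TCP position; "orientation": TCP orientation; "contact_force": force on the tool from outside, world axes, zero at the start; "moment": the same for the moment, N m; "grip_width": finger opening in m.
Only numpy, scipy, OpenCV 4.12 (cv2) and the standard library are available. Lean on these libraries where they do the work, as an engineer would, in place of code of your own. Each camera call takes 0.05 s, during which the arm holds its last target.

## Working session

There is one attempt and no reset: what is moved stays moved. The work goes in short steps, Python scripts to look and compute and a tool call to move; the robot and the scene stay as the last step left them, time stands still between calls to the robot, and variables do not carry over. Pictures are saved under pics/ and viewed, and the job is handed in when it is done.

Besides the shell and the picture viewer there is one more tool, called after ">>>" by a JSON object that holds its "method" and its "body". jog_arm: Moves the arm, as the interface text tells. Its arguments: {"type":"object","properties":{"rows":{"type":"array","items":{"type":"object","properties":{"delta_rot":{"type":"array","items":{"type":"number"}},"xyz":{"type":"array","items":{"type":"number"}},"fingers":{"type":"number"}}}},"grip_force":{"type":"number"}},"required":["rows"]}

```bash
ls; mkdir -p pics
cat > h.py <<'E'
import numpy as np, cv2
from scipy.spatial.transform import Rotation as R
from bench import r, imaging
def rot(a):
    a=np.array(a,float)
    return R.from_matrix(a) if a.shape==(3,3) else (R.from_rotvec(a) if a.size==3 else R.from_quat(a))
def ray(info,px):
    K=np.array(info["camera_matrix"]);k=info["k1"]
    d=np.array([(px[0]-K[0,2])/K[0,0],(px[1]-K[1,2])/K[1,1]])
    u=d.copy()
    for _ in range(30): u=d/(1+k*(u@u))
    v=rot(info["attitude"]).apply([u[0],u[1],1.0])
    return np.array(info["xyz"]),v/np.linalg.norm(v)
def proj(info,P):
    K=np.array(info["camera_matrix"]);k=info["k1"]
    c=rot(info["attitude"]).inv().apply(np.array(P)-np.array(info["xyz"]))
    u=c[:2]/c[2];u=u*(1+k*(u@u))
    return np.array([K[0,0]*u[0]+K[0,2],K[1,1]*u[1]+K[1,2]])
def atz(info,px,z):
    o,v=ray(info,px); return o+v*(z-o[2])/v[2]
def tri(rs):
    A=np.zeros((3,3));b=np.zeros(3)
    for o,v in rs:
        M=np.eye(3)-np.outer(v,v);A+=M;b+=M@o
    p=np.linalg.solve(A,b)
    return p,[np.linalg.norm((np.eye(3)-np.outer(v,v))@(p-o)) for o,v in rs]
E
python3 - <<'E'
from h import *
np.set_printoptions(precision=4,suppress=True)
print(r.get_obs())
for n in ["scene","top","wrist"]:
    print(n,imaging.camera_info(n))
    cv2.imwrite(f"pics/{n}0.png",imaging.grab_frame(n))
    for q in ["knob_grip","knob_collar","clamp_top","clamp_jaw","shaker","rack"]:
        print(n,q,[(np.round(d["position"],1),round(d["conf"],2)) for d in imaging.tip_of(n,q)])
E
```

```text
pics
{'clock': 0.0, 'joints': array([-1.3001,  0.4778,  0.0223,  1.5565, -0.0115,  1.1093, -0.0831]), 'qvel': array([-0.0017, -0.0007, -0.0007,  0.0006, -0.0004, -0.001 , -0.0001]), 'tau': array([  0.0002, -59.6451,   1.6079, -28.1194,   0.0124,   0.0095,
         0.    ]), 'tcp_pos': array([0.2494, 0.6266, 0.2303]), 'orientation': array([-0.5914, -3.0852,  0.0029]), 'contact_force': array([0.0239, 0.2922, 0.2827]), 'moment': array([-0.0179,  0.0309, -0.0234]), 'grip_width': 0.08500480270274434}
scene {'camera_matrix': array([[533.9574,   0.    , 285.839 ],
       [  0.    , 533.9574, 203.4689],
       [  0.    ,   0.    ,   1.    ]]), 'k1': 0.047999640197689424, 'xyz': array([ 1.3488, -0.0398,  0.8756]), 'attitude': array([-1.7818, -1.6473,  0.7484])}
scene knob_grip [(array([298.2, 196.6]), 0.72)]
scene knob_collar [(array([303.1, 201.3]), 0.71), (array([296. , 207.8]), 0.23)]
scene clamp_top [(array([298.8, 207.4]), 0.68), (array([358.2, 210.8]), 0.38)]
scene clamp_jaw [(array([333. , 203.7]), 0.79)]
scene shaker [(array([314.7, 246.4]), 0.97)]
scene rack [(array([367.5, 343.4]), 
[... 411 characters left out ...]
collar [(array([277.8, 206.1]), 0.58), (array([276.4, 203.8]), 0.41)]
top clamp_top [(array([279.3, 207. ]), 0.77)]
top clamp_jaw [(array([250.1, 217.1]), 0.88)]
top shaker [(array([271.9, 218.5]), 0.86)]
top rack [(array([195.1, 331.4]), 0.93), (array([219.6, 224. ]), 0.69), (array([237.9, 122.7]), 0.68)]
wrist {'camera_matrix': array([[293.1616,   0.    , 279.1898],
       [  0.    , 293.1616, 209.6098],
       [  0.    ,   0.    ,   1.    ]]), 'k1': 0.007084284915692008, 'xyz': array([0.1717, 0.6585, 0.3738]), 'attitude': array([2.3623, 1.6032, 0.2687])}
wrist knob_grip []
wrist knob_collar []
wrist clamp_top []
wrist clamp_jaw []
wrist shaker []
wrist rack [(array([ 36.8, 268.9]), 0.61)]
```

View pics/scene0.png

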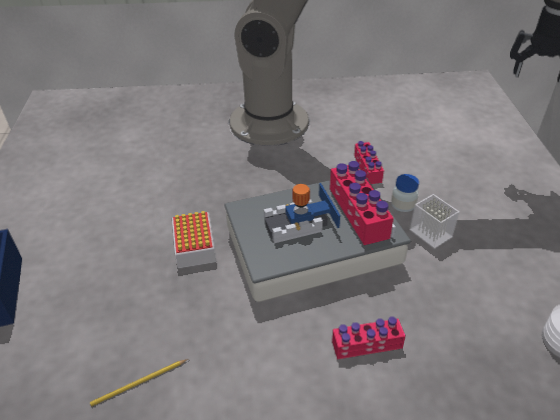

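View pics/top0.png

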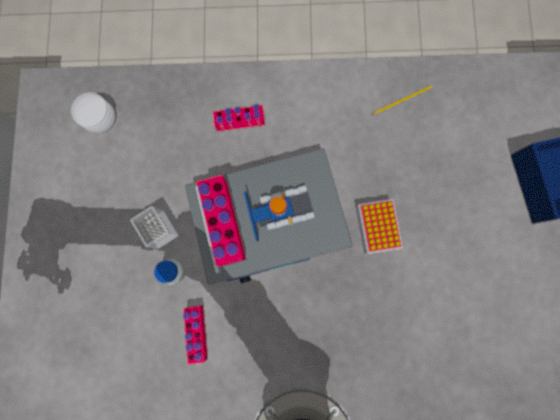

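Run:
```python
from h import *
np.set_printoptions(precision=4,suppress=True)
S=imaging.camera_info("scene");T=imaging.camera_info("top")
for n,a,b in [("grip",(298.2,196.6),(274.2,204.6)),("collar",(303.1,201.3),(277.8,206.1)),("top",(298.8,207.4),(279.3,207)),("jaw",(333,203.7),(250.1,217.1)),("shaker",(314.7,246.4),(271.9,218.5)),("rack",(359.5,213.3),(219.6,224))]:
    print(n,*tri([ray(S,a),ray(T,b)]))
```

```text
grip [0.5304 0.0447 0.161 ] [np.float64(0.005411163591492485), np.float64(0.005411163591492472)]
collar [0.5299 0.0463 0.147 ] [np.float64(0.0031952013482016797), np.float64(0.0031952013482016866)]
top [0.5302 0.0406 0.131 ] [np.float64(0.0001034021998166121), np.float64(0.0001034021998166124)]
jaw [0.5113 0.1105 0.1185] [np.float64(0.0049182482373393835), np.float64(0.004918248237339372)]
shaker [0.5225 0.071  0.0029] [np.float64(0.007153063982003657), np.float64(0.007153063982003634)]
rack [0.5014 0.1792 0.0772] [np.float64(0.0017590606563279744), np.float64(0.0017590606563279135)]
```

Run:
```python
from h import *
a=cv2.imread("pics/top0.png")[135:295,175:365];cv2.imwrite("pics/topc.png",cv2.resize(a,None,fx=4,fy=3.7,interpolation=cv2.INTER_CUBIC)) if 0 else cv2.imwrite("pics/topc.png",cv2.resize(a,None,fx=3.7,fy=3.7,interpolation=cv2.INTER_CUBIC))
a=cv2.imread("pics/scene0.png")[130:300,210:410];cv2.imwrite("pics/scec.png",cv2.resize(a,None,fx=3.5,fy=3.5,interpolation=cv2.INTER_CUBIC))
for n in ["top","scene"]:
    im=cv2.imread(f"pics/{n}0.png");hsv=cv2.cvtColor(im,cv2.COLOR_BGR2HSV)
    m=cv2.inRange(hsv,(5,170,120),(15,255,255))
    k,l,st,c=cv2.connectedComponentsWithStats(m)
    for i in range(1,k):
        if st[i,4]>20: print(n,st[i],c[i])
```

```text
top [363 202  37  48 526] [380.51330798 226.11596958]
scene [293 184  16  21 163] [300.50920245 190.7791411 ]
```

View pics/topc.png

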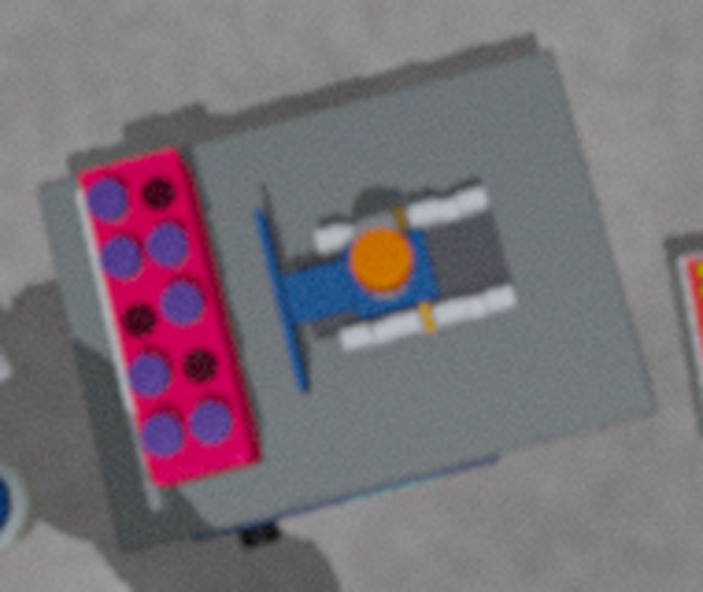

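View pics/scec.png

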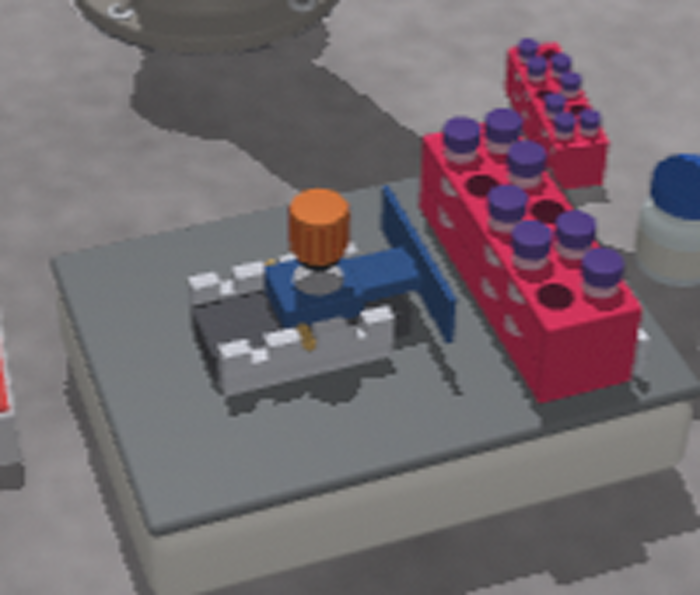

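Run:
```python
from h import *
np.set_printoptions(precision=4,suppress=True)
S=imaging.camera_info("scene");T=imaging.camera_info("top")
tc=lambda x,y:(175+x/3.7,135+y/3.7); sc=lambda x,y:(210+x/3.5,130+y/3.5)
k=atz(T,tc(381,260),.182); print("knob top",k, "scene",atz(S,sc(319,205),.182), tri([ray(T,tc(381,260)),ray(S,sc(319,205))]))
C=[atz(T,tc(*p),.083)[:2] for p in [(548,52),(653,412),(125,550),(40,188)]]
C2=[atz(S,sc(*p),.083)[:2] for p in [(55,260),(160,530),(690,383),(385,185)]]
for c in(C,C2):
    c=np.array(c);print(c);print([np.linalg.norm(c[(i+1)%4]-c[i]) for i in range(4)],[np.degrees(np.arctan2(*(c[(i+1)%4]-c[i])[::-1])) for i in range(4)])
# rack top corners top
for f,I,P in [(tc,T,[(78,172),(182,148),(260,462),(155,487)])]:
    c=np.array([atz(I,f(*p),.143)[:2] for p in P]);print("rack",c,c.mean(0));print([np.degrees(np.arctan2(*(c[(i+1)%4]-c[i])[::-1])) for i in range(4)])
# bars: outer ends z .115
for P in [[(318,240),(487,195)],[(343,338),(515,298)],[(260,212),(304,390)]]:
    c=np.array([atz(T,tc(*p),.115)[:2] for p in P]);print("bar",c,np.degrees(np.arctan2(*(c[1]-c[0])[::-1])))
```

```text
knob top [0.5257 0.0414 0.182 ] scene [0.5305 0.0451 0.182 ] (array([0.5264, 0.0435, 0.1785]), [np.float64(0.0019903128761830638), np.float64(0.0019903128761830967)])
[[ 0.6733 -0.0621]
 [ 0.4452 -0.1193]
 [ 0.3662  0.2031]
 [ 0.592   0.2603]]
[np.float64(0.23514907430357207), np.float64(0.3319613970512315), np.float64(0.2329967096322763), np.float64(0.3324616269400208)] [np.float64(-165.91428997935367), np.float64(103.7834939260982), np.float64(14.209796540017258), np.float64(-75.84502149550423)]
[[ 0.4534 -0.1154]
 [ 0.6809 -0.0558]
 [ 0.5943  0.2593]
 [ 0.3969  0.1029]]
[np.float64(0.2351799706704706), np.float64(0.3267952787881681), np.float64(0.2519056124838819), np.float64(0.22549808404252822)] [np.float64(14.683025348232688), np.float64(105.35754456491367), np.float64(-141.6113407637973), np.float64(-75.49032381212618)]
rack [[0.5879 0.2209]
 [0.6011 0.1594]
 [0.4168 0.1132]
 [0.4034 0.1733]] [0.5023 0.1667]
[np.float64(-77.89458958185844), np.float64(-165.93977929967548), np.float64(102.53236929195451), np.float64(14.477046045335339)]
bar [[ 0.5496  0.0817]
 [ 0.5752 -0.0203]] -75.93576543519572
bar [[ 0.4901  0.0671]
 [ 0.5123 -0.0356]] -77.77429488674301
bar [[0.5674 0.1167]
 [0.4595 0.0905]] -166.3566257259883
```

```bash
cat >> h.py <<'E'
np.set_printoptions(precision=4,suppress=True)
def plan(pos,az,n=1):
    """tool axis deltas (cm,deg) to pos with tool y at world azimuth az (deg), pointing down"""
    o=r.get_obs();Rc=rot(o["orientation"])
    y=np.array([np.cos(np.radians(az)),np.sin(np.radians(az)),0]);z=np.array([0,0,-1.]);x=np.cross(y,z)
    Rt=R.from_matrix(np.stack([x,y,z],1))
    d=(Rc.inv()*Rt).as_rotvec(degrees=True); p=Rc.inv().apply(np.array(pos)-o["tcp_pos"])*100
    yc=Rc.apply([0,1,0]);print("clock",round(o["clock"],2),"tcp",o["tcp_pos"],"az",np.degrees(np.arctan2(yc[1],yc[0])).round(2),"tilt z",Rc.apply([0,0,1]),"q",o["joints"],"F",o["contact_force"],"w",o["grip_width"])
    print("need xyz cm",p,"rot",d)
KN=np.array([.5265,.042])
E
python3 - <<'E'
from h import *
plan([.5265,.042,.27],138)
E
```

```text
clock 1.05 tcp [0.2496 0.6272 0.2313] az 68.3 tilt z [-0.  0. -1.] q [-1.3001  0.477   0.0224  1.5554 -0.0115  1.1093 -0.0831] F [0.2308 0.558  0.1702] w 0.08540195214612849
need xyz cm [-47.3665 -44.1294  -3.8722] rot [  0.0013  -0.0015 -69.704 ]
```

>>> {"method": "jog_arm", "body": {"rows": [{"xyz": [-1.5, -1.4, -0.8], "delta_rot": [0, 0, -3]}, {"xyz": [-4, -3.7, -1.6], "delta_rot": [0, 0, -7]}, {"xyz": [-6.5, -6, -2.4], "delta_rot": [0, 0, -11]}, {"xyz": [-9, -8.4, -3.2], "delta_rot": [0, 0, -15]}, {"xyz": [-11.5, -10.7, -4], "delta_rot": [0, 0, -19]}], "grip_force": 40}}

```text
$.rows[0]: bad value
```

Run:
```python
from h import *
plan([.5265,.042,.27],138)
```

```text
clock 1.05 tcp [0.2496 0.6272 0.2313] az 68.3 tilt z [-0.  0. -1.] q [-1.3001  0.477   0.0224  1.5554 -0.0115  1.1093 -0.0831] F [0.2308 0.558  0.1702] w 0.08540195214612849
need xyz cm [-47.3665 -44.1294  -3.8722] rot [  0.0013  -0.0015 -69.704 ]
```

Rows need the fingers value too.

>>> {"method": "jog_arm", "body": {"rows": [{"xyz": [-1.5, -1.4, -0.8], "delta_rot": [0, 0, -3], "fingers": 0}, {"xyz": [-4, -3.7, -1.6], "delta_rot": [0, 0, -7], "fingers": 0}, {"xyz": [-6.5, -6, -2.4], "delta_rot": [0, 0, -11], "fingers": 0}, {"xyz": [-9, -8.4, -3.2], "delta_rot": [0, 0, -15], "fingers": 0}, {"xyz": [-11.5, -10.7, -4], "delta_rot": [0, 0, -19], "fingers": 0}], "grip_force": 40}}

```text
clock: 1.47
tcp_pos: [0.3174, 0.4836, 0.2716]
orientation: [0.068, 3.141, -0.0]
contact_force: [0.3, -0.4, 0.4]
grip_width: 0.0857
```

Run:
```python
from h import *
plan([.5265,.042,.27],138)
```

```text
clock 1.47 tcp [0.3174 0.4836 0.2716] az 87.5 tilt z [ 0.0001 -0.0001 -1.    ] q [-1.0886  0.2831 -0.0116  1.7448  0.0038  1.1137  0.4258] F [ 0.3284 -0.4294  0.4176] w 0.08572931447477758
need xyz cm [-22.8176 -43.2112   0.1687] rot [ -0.0067   0.0053 -50.4972]
```

>>> {"method": "jog_arm", "body": {"rows": [{"xyz": [-1.8, -3.4, 0], "delta_rot": [0, 0, -4], "fingers": 0}, {"xyz": [-3.7, -7, 0], "delta_rot": [0, 0, -8], "fingers": 0}, {"xyz": [-5.5, -10.5, 0], "delta_rot": [0, 0, -12], "fingers": 0}, {"xyz": [-7.4, -14, 0], "delta_rot": [0, 0, -16], "fingers": 0}, {"xyz": [-9.2, -17.5, 0], "delta_rot": [0, 0, -20], "fingers": 0}]}}

```text
clock: 1.88
tcp_pos: [0.4023, 0.3029, 0.272]
orientation: [-0.483, 3.103, 0.001]
contact_force: [1.1, -0.2, -0.6]
grip_width: 0.0852
```

Run:
```python
from h import *
plan([.5265,.042,.27],138)
```

```text
clock 1.88 tcp [0.4023 0.3029 0.272 ] az 107.7 tilt z [ 0.0008  0.0005 -1.    ] q [-0.8083  0.1525  0.0436  1.9118 -0.0074  1.0765  1.1179] F [ 1.1295 -0.2117 -0.6479] w 0.08523858753013934
need xyz cm [ -3.8993 -28.6313   0.1967] rot [  0.0016   0.0532 -30.3038]
```

>>> {"method": "jog_arm", "body": {"rows": [{"xyz": [-0.5, -3.8, 0], "delta_rot": [0, 0, -4], "fingers": 0}, {"xyz": [-1.1, -7.8, 0], "delta_rot": [0, 0, -8], "fingers": 0}, {"xyz": [-1.6, -11.7, 0], "delta_rot": [0, 0, -12], "fingers": 0}, {"xyz": [-2.1, -15.6, 0], "delta_rot": [0, 0, -16], "fingers": 0}, {"xyz": [-2.6, -19.2, 0], "delta_rot": [0, 0, -20], "fingers": 0}]}}

```text
clock: 2.3
tcp_pos: [0.4861, 0.1255, 0.2724]
orientation: [-1.018, 2.97, 0.0]
contact_force: [0.7, 0.3, -0.2]
grip_width: 0.0854
```

Run:
```python
from h import *
plan([.5265,.042,.25],138)
```

```text
clock 2.3 tcp [0.4861 0.1255 0.2724] az 127.84 tilt z [ 0.0017  0.0008 -1.    ] q [-0.5261  0.1459  0.167   1.922  -0.0276  1.074   1.8836] F [ 0.7383  0.3437 -0.208 ] w 0.08538385745152363
need xyz cm [ 1.934  -9.0671  2.2418] rot [ -0.0326   0.0999 -10.158 ]
```

>>> {"method": "jog_arm", "body": {"rows": [{"xyz": [0.6, -2.9, 0.4], "delta_rot": [0, 0, -3], "fingers": 0}, {"xyz": [1.2, -5.8, 0.9], "delta_rot": [0, 0, -7], "fingers": 0}, {"xyz": [1.7, -8, 1.5], "delta_rot": [0, 0.1, -10], "fingers": 0}, {"xyz": [1.93, -9.07, 2], "delta_rot": [0, 0.1, -10.2], "fingers": 0}, {"xyz": [1.93, -9.07, 2.2], "delta_rot": [0, 0.1, -10.2], "fingers": 0}]}}

```text
clock: 2.72
tcp_pos: [0.5271, 0.0387, 0.2499]
orientation: [1.272, -2.872, 0.003]
contact_force: [-0.4, 0.6, 0.4]
grip_width: 0.0855
```

Run:
```python
from h import *
plan([.5265,.042,.15],138)
I=imaging.camera_info("wrist")
im=imaging.grab_frame("wrist");cv2.imwrite("pics/w1.png",im)
for q in ["knob_grip","knob_collar","clamp_top","clamp_jaw"]:
    D=imaging.tip_of("wrist",q)
    print(q,[(np.round(d["position"],1),round(d["conf"],2)) for d in D], "expect",proj(I,[.5265,.042,{"knob_grip":.17,"knob_collar":.142}.get(q,.125)]))
print("tcp px",proj(I,r.get_obs()["tcp_pos"]))
hsv=cv2.cvtColor(im,cv2.COLOR_BGR2HSV)
m=cv2.inRange(hsv,(5,170,80),(18,255,255))
k,l,st,c=cv2.connectedComponentsWithStats(m)
for i in range(1,k):
    if st[i,4]>50: print(st[i],c[i])
```

```text
clock 2.72 tcp [0.5271 0.0387 0.2499] az 137.76 tilt z [ 0.0001 -0.0018 -1.    ] q [-0.3786  0.216   0.218   1.8952 -0.0518  1.0361  2.2652] F [-0.4435  0.644   0.4073] w 0.08550563923636258
need xyz cm [-0.2195  0.2814  9.9901] rot [-0.0739 -0.0703 -0.2409]
knob_grip [] expect [282.535  220.4395]
knob_collar [(array([282. , 210.2]), 0.67)] expect [282.223  209.2766]
clamp_top [(array([281.8, 204.8]), 0.66)] expect [282.0622 203.5262]
clamp_jaw [(array([337.6, 236.4]), 0.74), (array([280.4, 222.9]), 0.19)] expect [282.0622 203.5262]
tcp px [286.1754 274.7937]
[ 260  197   44   51 1701] [281.6626 222.7166]
```

View pics/w1.png

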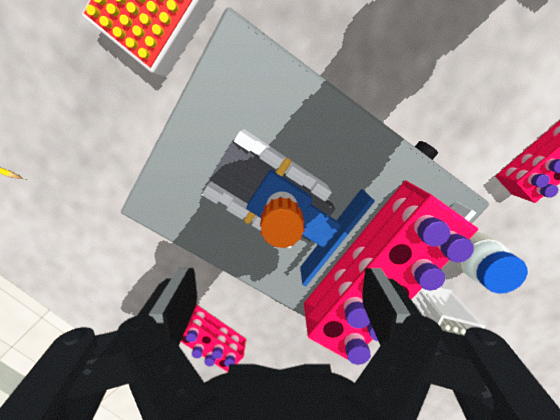

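>>> {"method": "jog_arm", "body": {"rows": [{"xyz": [-0.22, 0.28, 2], "delta_rot": [-0.07, -0.07, -0.2], "fingers": 0}, {"xyz": [-0.22, 0.28, 4.5], "delta_rot": [-0.07, -0.07, -0.2], "fingers": 0}, {"xyz": [-0.22, 0.28, 7], "delta_rot": [-0.07, -0.07, -0.2], "fingers": 0}, {"xyz": [-0.22, 0.28, 9], "delta_rot": [-0.07, -0.07, -0.2], "fingers": 0}, {"xyz": [-0.22, 0.28, 9.9], "delta_rot": [-0.07, -0.07, -0.2], "fingers": 0}]}}

```text
clock: 3.38
tcp_pos: [0.5241, 0.0483, 0.1496]
orientation: [1.289, -2.863, -0.004]
contact_force: [-0.5, -0.2, -0.8]
grip_width: 0.0854
```

Run:
```python
from h import *
plan([.5265,.042,.15],138)
I=imaging.camera_info("wrist")
im=imaging.grab_frame("wrist");cv2.imwrite("pics/w2.png",im)
for q in ["knob_grip","knob_collar","clamp_top"]:
    D=imaging.tip_of("wrist",q)
    print(q,[(np.round(d["position"],1),round(d["conf"],2)) for d in D], "expect",proj(I,[.5265,.042,{"knob_grip":.17,"knob_collar":.142}.get(q,.125)]))
```

```text
clock 3.38 tcp [0.5241 0.0483 0.1496] az 138.48 tilt z [-0.0027  0.0017 -1.    ] q [-0.3681  0.3363  0.1935  1.9974 -0.09    0.8181  2.2935] F [-0.4936 -0.1599 -0.7986] w 0.08537108816766585
need xyz cm [ 0.3124 -0.597  -0.0381] rot [ 0.1777 -0.0294  0.4789]
knob_grip [(array([265.7, 290.4]), 0.59)] expect [266.9309 285.1518]
knob_collar [(array([268.9, 260.1]), 0.79)] expect [268.6834 257.3462]
clamp_top [(array([270., 249.]), 0.85)] expect [269.5011 244.3686]
```

View pics/w2.png

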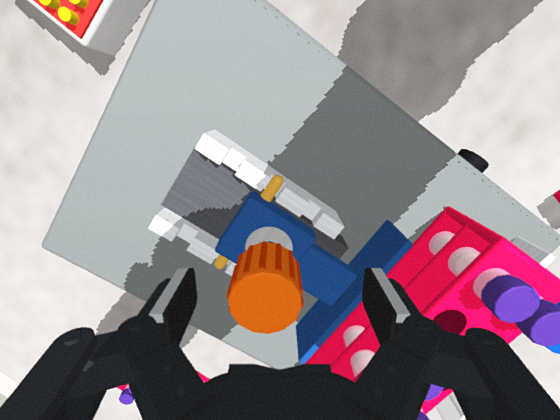

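Run:
```python
from h import *
plan([.5265,.042,.15],138)
I=imaging.camera_info("wrist")
im=imaging.grab_frame("wrist");cv2.imwrite("pics/w3.png",im)
for q,z in [("knob_grip",.17),("knob_collar",.142),("clamp_top",.125)]:
    D=imaging.tip_of("wrist",q)
    print(q,[(np.round(d["position"],1),round(d["conf"],2),atz(I,d["position"],z)) for d in D])
    D=imaging.tip_of("wrist",q)
hsv=cv2.cvtColor(im,cv2.COLOR_BGR2HSV)
m=cv2.inRange(hsv,(5,170,80),(18,255,255))
k,l,st,c=cv2.connectedComponentsWithStats(m)
for i in range(1,k):
    if st[i,4]>50: print(st[i],c[i])
for X in ([.5265,.042],[.5256,.0455],[.5275,.0385]):
  t=np.linspace(0,6.28,60)
  pts=np.array([proj(I,[X[0]+.017*np.cos(a),X[1]+.017*np.sin(a),z]) for a in t for z in(.15,.182)])
  print(X,pts.min(0),pts.max(0))
plan([.5265,.042,.15],138)
```

```text
clock 3.58 tcp [0.5264 0.0477 0.1527] az 138.4 tilt z [ 0.0018  0.0023 -1.    ] q [-0.3675  0.3331  0.1949  1.9932 -0.0893  0.8209  2.2933] F [-0.0835  0.4807 -0.2611] w 0.08558832958497142
need xyz cm [ 0.4215 -0.3844  0.273 ] rot [0.0109 0.1689 0.4004]
knob_grip [(array([269.7, 285.8]), 0.9, array([0.5294, 0.044 , 0.17  ]))]
knob_collar [(array([273.7, 255.9]), 0.82, array([0.5272, 0.0438, 0.142 ]))]
clamp_top [(array([272.4, 241.9]), 0.55, array([0.5275, 0.0424, 0.125 ]))]
[ 232  238   75   89 5186] [269.7833 283.0326]
[0.5265, 0.042] [233.1416 231.7408] [308.1803 325.0364]
[0.5256, 0.0455] [239.9519 235.1814] [314.6195 328.5114]
[0.5275, 0.0385] [226.1046 228.3856] [301.5077 321.645 ]
clock 3.93 tcp [0.5261 0.0472 0.1524] az 138.36 tilt z [ 0.0017  0.0023 -1.    ] q [-0.3668  0.3332  0.1951  1.9942 -0.0895  0.82    2.2936] F [ 0.6619 -0.1993  0.3045] w 0.08515654330084121
need xyz cm [ 0.362  -0.3729  0.2353] rot [0.017  0.1625 0.3566]
```

Run:
```python
from h import *
plan([.5275,.043,.15],138)
```

```text
clock 3.93 tcp [0.5261 0.0472 0.1524] az 138.36 tilt z [ 0.0017  0.0023 -1.    ] q [-0.3668  0.3332  0.1951  1.9942 -0.0895  0.82    2.2936] F [ 0.6619 -0.1993  0.3045] w 0.08515654330084121
need xyz cm [ 0.2208 -0.3812  0.2357] rot [0.017  0.1625 0.3566]
```

>>> {"method": "jog_arm", "body": {"rows": [{"xyz": [0.11, -0.19, 0.12], "delta_rot": [0, 0.16, 0.35], "fingers": 0}, {"xyz": [0.22, -0.38, 0.22], "delta_rot": [0, 0.16, 0.35], "fingers": 0}, {"xyz": [0.22, -0.38, 0.22], "delta_rot": [0, 0.16, 0.35], "fingers": 0.1}, {"xyz": [0.22, -0.38, 0.22], "delta_rot": [0, 0.16, 0.35], "fingers": 0.3}, {"xyz": [0.22, -0.38, 0.22], "delta_rot": [0, 0.16, 0.35], "fingers": 0.4}], "grip_force": 40}}

```text
clock: 4.35
tcp_pos: [0.5275, 0.0429, 0.1501]
orientation: [1.278, -2.87, -0.0]
contact_force: [-0.5, 0.7, -0.2]
grip_width: 0.0543
```

Run:
```python
from h import *
plan([.5275,.043,.15],138)
```

```text
clock 4.35 tcp [0.5275 0.0429 0.1501] az 138.0 tilt z [-0.0004  0.0001 -1.    ] q [-0.3614  0.3392  0.1981  1.9923 -0.0901  0.8186  2.2958] F [-0.5082  0.7407 -0.1778] w 0.05433397293795908
need xyz cm [-0.0081  0.0019  0.0057] rot [ 0.0233 -0.0094 -0.0005]
```

>>> {"method": "jog_arm", "body": {"rows": [{"xyz": [0, 0, 0], "delta_rot": [0, 0, 0], "fingers": 0.5}, {"xyz": [0, 0, 0], "delta_rot": [0, 0, 0], "fingers": 0.6}, {"xyz": [0, 0, 0], "delta_rot": [0, 0, 0], "fingers": 0.7}, {"xyz": [0, 0, 0], "delta_rot": [0, 0, 0], "fingers": 1}, {"xyz": [0, 0, 0], "delta_rot": [0, 0, 0], "fingers": 1}], "grip_force": 40}}

```text
clock: 4.77
tcp_pos: [0.5277, 0.043, 0.1502]
orientation: [-1.278, 2.87, 0.0]
contact_force: [0.3, -0.0, 2.4]
grip_width: 0.033
```

Run:
```python
from h import *
plan([.5275,.043,.15],138)
print(r.get_obs()["moment"])
```

```text
clock 4.77 tcp [0.5277 0.043  0.1502] az 138.0 tilt z [ 0.0001  0.0002 -1.    ] q [-0.3615  0.339   0.1981  1.9921 -0.0901  0.8186  2.2958] F [ 0.2949 -0.0197  2.4194] w 0.033007298342295634
need xyz cm [0.0078 0.0149 0.0243] rot [0.007  0.0124 0.0006]
[-0.0115 -0.0022 -0.0034]
```

>>> {"method": "jog_arm", "body": {"rows": [{"xyz": [0, 0, -0.3], "delta_rot": [0, 0, 0], "fingers": 1}, {"xyz": [0, 0, -0.7], "delta_rot": [0, 0, 0], "fingers": 1}, {"xyz": [0, 0, -1.1], "delta_rot": [0, 0, 0], "fingers": 1}, {"xyz": [0, 0, -1.5], "delta_rot": [0, 0, 0], "fingers": 1}, {"xyz": [0, 0, -1.5], "delta_rot": [0, 0, 0], "fingers": 1}]}}

```text
clock: 5.18
tcp_pos: [0.5276, 0.043, 0.1659]
orientation: [-1.278, 2.87, 0.001]
contact_force: [1.2, 0.6, -3.5]
grip_width: 0.0329
```

Run:
```python
from h import *
o=r.get_obs();plan([.5275-.2436*.03,.043+.97*.03,.165],138)
cv2.imwrite("pics/s2.png",cv2.resize(imaging.grab_frame("scene")[130:300,210:410],None,fx=3.5,fy=3.5,interpolation=cv2.INTER_CUBIC))
```

```text
clock 5.18 tcp [0.5276 0.043  0.1659] az 138.0 tilt z [ 0.0001  0.0005 -1.    ] q [-0.3656  0.3172  0.202   1.9793 -0.0838  0.8527  2.2902] F [ 1.2279  0.6036 -3.5059] w 0.03289780244960662
need xyz cm [-1.6659  2.4968  0.0958] rot [ 0.0139  0.0222 -0.003 ]
```

View pics/s2.png

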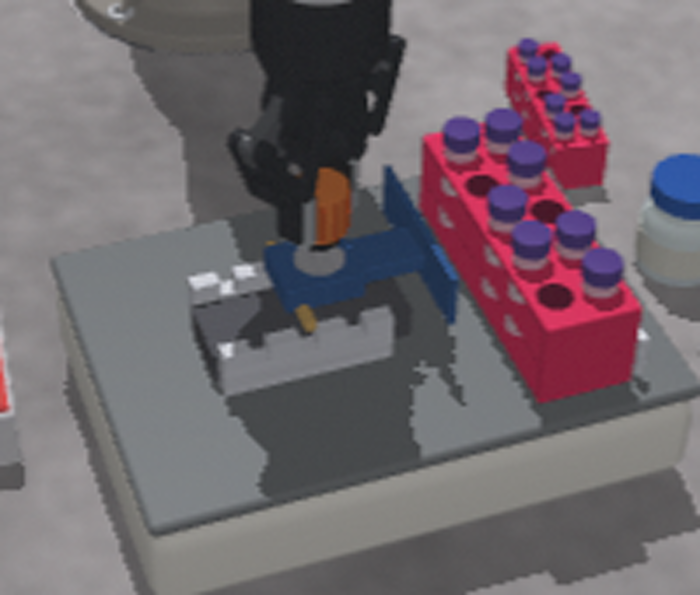

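>>> {"method": "jog_arm", "body": {"rows": [{"xyz": [-0.4, 0.6, 0], "delta_rot": [0, 0, 0], "fingers": 1}, {"xyz": [-0.85, 1.27, 0], "delta_rot": [0, 0, 0], "fingers": 1}, {"xyz": [-1.3, 1.95, 0], "delta_rot": [0, 0, 0], "fingers": 1}, {"xyz": [-1.67, 2.5, 0], "delta_rot": [0, 0, 0], "fingers": 1}, {"xyz": [-1.67, 2.5, 0], "delta_rot": [0, 0, 0], "fingers": 1}]}}

```text
clock: 5.65
tcp_pos: [0.5195, 0.0748, 0.1655]
orientation: [-1.282, 2.868, 0.003]
contact_force: [0.3, 1.1, -3.3]
grip_width: 0.033
```

Run:
```python
from h import *
o=r.get_obs();plan([.5275-.2436*.03,.043+.97*.03,.15],138);print(o["moment"])
cv2.imwrite("pics/s3.png",cv2.resize(imaging.grab_frame("scene")[130:300,210:410],None,fx=3.5,fy=3.5,interpolation=cv2.INTER_CUBIC))
```

```text
clock 5.65 tcp [0.5195 0.0748 0.1655] az 138.17 tilt z [-0.0005  0.0015 -1.    ] q [-0.4165  0.3106  0.1877  1.9887 -0.0782  0.8491  2.2258] F [ 0.3305  1.1229 -3.3404] w 0.03295655035416509
need xyz cm [ 0.1556 -0.2311  1.5454] rot [0.0801 0.0468 0.173 ]
[ 0.2596 -0.2986 -0.0711]
```

View pics/s3.png

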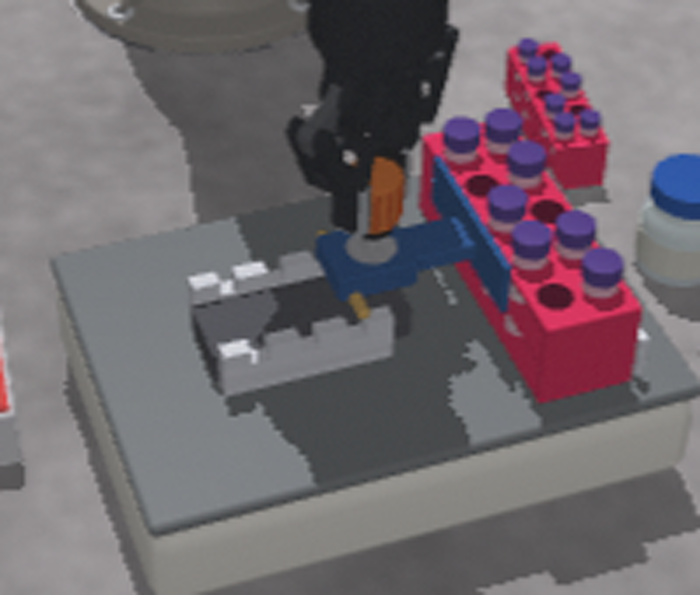

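Run:
```python
from h import *
plan([.5275-.2436*.03,.043+.97*.03,.15],138)
```

```text
clock 5.7 tcp [0.5197 0.0739 0.1655] az 138.14 tilt z [-0.0004  0.0012 -1.    ] q [-0.4157  0.3107  0.1886  1.9886 -0.0781  0.8491  2.2268] F [ 1.6792  1.1376 -3.7452] w 0.0327212258155294
need xyz cm [ 0.1041 -0.1599  1.5488] rot [0.0613 0.0361 0.144 ]
```

>>> {"method": "jog_arm", "body": {"rows": [{"xyz": [0.1, -0.16, 0], "delta_rot": [0.06, 0.04, 0.14], "fingers": 1}, {"xyz": [0.1, -0.16, 0], "delta_rot": [0.06, 0.04, 0.14], "fingers": 1}, {"xyz": [0.1, -0.16, 0.4], "delta_rot": [0.06, 0.04, 0.14], "fingers": 1}, {"xyz": [0.1, -0.16, 0.8], "delta_rot": [0.06, 0.04, 0.14], "fingers": 1}, {"xyz": [0.1, -0.16, 1.2], "delta_rot": [0.06, 0.04, 0.14], "fingers": 1}]}}

```text
clock: 6.12
tcp_pos: [0.5203, 0.0719, 0.153]
orientation: [-1.277, 2.87, -0.0]
contact_force: [1.5, 0.4, -3.5]
grip_width: 0.0326
```

Run:
```python
from h import *
plan([.5275-.2436*.03,.043+.97*.03,.15],138)
```

```text
clock 6.12 tcp [0.5203 0.0719 0.153 ] az 137.98 tilt z [ 0.0001 -0.0001 -1.    ] q [-0.4109  0.3283  0.1875  1.9986 -0.0821  0.8217  2.2311] F [ 1.5452  0.3518 -3.4757] w 0.03260415831112651
need xyz cm [-0.0077  0.0213  0.3041] rot [-0.0053 -0.0008 -0.0183]
```

>>> {"method": "jog_arm", "body": {"rows": [{"xyz": [0, 0, 0.2], "delta_rot": [0, 0, 0], "fingers": 1}, {"xyz": [0, 0, 0.3], "delta_rot": [0, 0, 0], "fingers": 1}, {"xyz": [0, 0, 0.35], "delta_rot": [0, 0, 0], "fingers": 1}, {"xyz": [0, 0, 0.35], "delta_rot": [0, 0, 0], "fingers": 1}, {"xyz": [0, 0, 0.35], "delta_rot": [0, 0, 0], "fingers": 1}]}}

```text
clock: 6.53
tcp_pos: [0.5205, 0.0718, 0.15]
orientation: [-1.277, 2.87, -0.0]
contact_force: [0.4, -1.1, 3.1]
grip_width: 0.0331
```

Run:
```python
from h import *
plan([.5275-.2436*.03,.043+.97*.03,.147],138)
cv2.imwrite("pics/s4.png",cv2.resize(imaging.grab_frame("scene")[130:300,210:410],None,fx=3.5,fy=3.5,interpolation=cv2.INTER_CUBIC))
print(r.get_obs()["contact_force"])
```

```text
clock 6.53 tcp [0.5205 0.0718 0.15  ] az 137.97 tilt z [ 0.0004  0.     -1.    ] q [-0.4099  0.3327  0.1869  2.001  -0.0834  0.8145  2.2323] F [ 0.428  -1.0655  3.0971] w 0.03305134587475365
need xyz cm [-0.0063  0.0419  0.2952] rot [-0.019   0.0172 -0.0308]
[-0.6631 -1.0346  2.2   ]
```

View pics/s4.png

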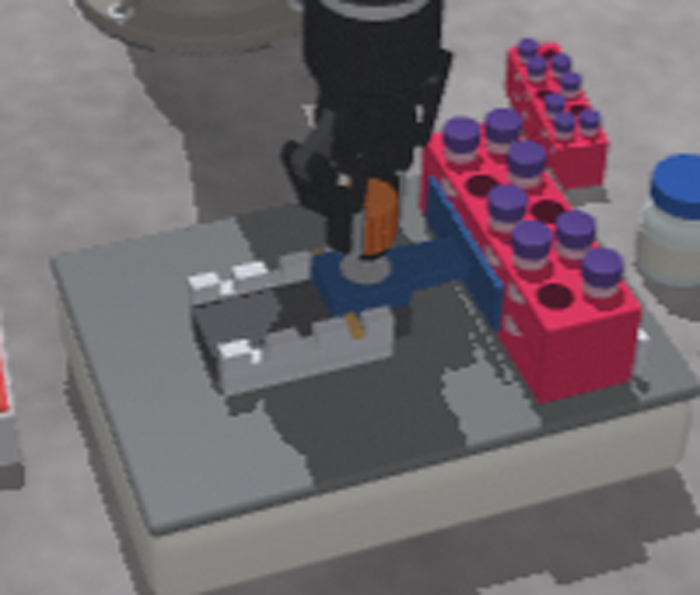

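>>> {"method": "jog_arm", "body": {"rows": [{"xyz": [0, 0, 0.1], "delta_rot": [0, 0, 0], "fingers": 1}, {"xyz": [0, 0, 0.2], "delta_rot": [0, 0, 0], "fingers": 1}, {"xyz": [0, 0, 0.3], "delta_rot": [0, 0, 0], "fingers": 1}, {"xyz": [0, 0, 0.35], "delta_rot": [0, 0, 0], "fingers": 1}, {"xyz": [0, 0, 0.35], "delta_rot": [0, 0, 0], "fingers": 1}], "grip_force": 50}}

```text
clock: 7.0
tcp_pos: [0.5206, 0.0718, 0.147]
orientation: [-1.277, 2.87, -0.0]
contact_force: [-2.1, -0.4, 9.8]
grip_width: 0.0331
```

Run:
```python
from h import *
plan([.5275-.2436*.03,.043+.97*.03,.147],138);print(r.get_obs()["moment"])
```

```text
clock 7.0 tcp [0.5206 0.0718 0.147 ] az 137.97 tilt z [ 0.0007  0.0003 -1.    ] q [-0.4089  0.337   0.1861  2.0032 -0.0849  0.8078  2.2336] F [-2.1019 -0.4489  9.7616] w 0.03309633737530689
need xyz cm [0.0092 0.0503 0.0012] rot [-0.021   0.0383 -0.0304]
[ 0.014   0.6631 -0.0219]
```

>>> {"method": "jog_arm", "body": {"rows": [{"xyz": [0, 0, 0.1], "delta_rot": [0, 0, 4], "fingers": 1}, {"xyz": [0, 0, 0.15], "delta_rot": [0, 0, 8], "fingers": 1}, {"xyz": [0, 0, 0.15], "delta_rot": [0, 0, 12], "fingers": 1}, {"xyz": [0, 0, 0.15], "delta_rot": [0, 0, 15], "fingers": 1}, {"xyz": [0, 0, 0.15], "delta_rot": [0, 0, 15], "fingers": 1}]}}

```text
clock: 7.42
tcp_pos: [0.5209, 0.0718, 0.1468]
orientation: [-0.886, 3.012, 0.001]
contact_force: [-4.4, -0.7, 16.3]
grip_width: 0.0327
```

```bash
cat > s.py <<'E'
from h import *
plan([.5205,.0718,.147],138);print(r.get_obs()["moment"])
E
python3 s.py
```

```text
clock 7.42 tcp [0.5209 0.0718 0.1468] az 122.79 tilt z [ 0.0013  0.0007 -1.    ] q [-0.4555  0.34    0.2437  2.0063 -0.1123  0.8064  1.9957] F [-4.4298 -0.689  16.2634] w 0.03273760554372931
need xyz cm [ 0.0323  0.019  -0.0211] rot [ -0.0159   0.0811 -15.2073]
[-0.1179  1.1251 -0.034 ]
```

>>> {"method": "jog_arm", "body": {"rows": [{"xyz": [0.03, 0, 0.13], "delta_rot": [0, 0.08, 4], "fingers": 1}, {"xyz": [0.03, 0.01, 0.13], "delta_rot": [0, 0.08, 8], "fingers": 1}, {"xyz": [0.03, 0.01, 0.13], "delta_rot": [0, 0.08, 12], "fingers": 1}, {"xyz": [0.03, 0.01, 0.13], "delta_rot": [0, 0.08, 15], "fingers": 1}, {"xyz": [0.03, 0.01, 0.13], "delta_rot": [0, 0.08, 15], "fingers": 1}]}}

```text
clock: 7.83
tcp_pos: [0.5207, 0.0718, 0.1461]
orientation: [-0.481, 3.104, 0.001]
contact_force: [-3.6, -0.2, 9.7]
grip_width: 0.033
```

```bash
python3 s.py
```

```text
clock 7.83 tcp [0.5207 0.0718 0.1461] az 107.62 tilt z [ 0.0001  0.0004 -1.    ] q [-0.5028  0.3449  0.3021  2.0096 -0.1404  0.8064  1.7583] F [-3.5629 -0.2383  9.7179] w 0.03295687850704583
need xyz cm [ 0.0155  0.0068 -0.0879] rot [  0.0167   0.0197 -30.383 ]
[ 0.0727  0.7582 -0.0269]
```

>>> {"method": "jog_arm", "body": {"rows": [{"xyz": [0.01, 0, 0.1], "delta_rot": [0, 0, 0], "fingers": 1}, {"xyz": [0.01, 0, 0.15], "delta_rot": [0, 0, 0], "fingers": 1}, {"xyz": [0.01, 0, 0.2], "delta_rot": [0, 0, 0], "fingers": 1}, {"xyz": [0.01, 0, 0.2], "delta_rot": [0, 0, 0], "fingers": 1}, {"xyz": [0.01, 0, 0.2], "delta_rot": [0, 0, 0], "fingers": 1}]}}

```text
clock: 8.25
tcp_pos: [0.5205, 0.0721, 0.1446]
orientation: [-0.48, 3.104, 0.002]
contact_force: [-2.4, 0.5, 7.2]
grip_width: 0.0327
```

```bash
python3 s.py
```

```text
clock 8.25 tcp [0.5205 0.0721 0.1446] az 107.6 tilt z [ 0.      0.0012 -1.    ] q [-0.5018  0.3469  0.3008  2.011  -0.1421  0.803   1.759 ] F [-2.4272  0.478   7.2413] w 0.03269515045948698
need xyz cm [ 0.0073 -0.0301 -0.2399] rot [  0.0586   0.0377 -30.4035]
[ 0.5071  0.5441 -0.1226]
```

>>> {"method": "jog_arm", "body": {"rows": [{"xyz": [0, 0, 0.15], "delta_rot": [0, 0, 0], "fingers": 1}, {"xyz": [0, 0, 0.3], "delta_rot": [0, 0, 0], "fingers": 1}, {"xyz": [0, 0, 0.45], "delta_rot": [0, 0, 0], "fingers": 1}, {"xyz": [0, 0, 0.6], "delta_rot": [0, 0, 0], "fingers": 1}, {"xyz": [0, 0, 0.63], "delta_rot": [0, 0, 0], "fingers": 1}]}}

```text
clock: 8.67
tcp_pos: [0.5206, 0.0722, 0.1394]
orientation: [-0.479, 3.104, 0.003]
contact_force: [-5.3, -0.0, 14.8]
grip_width: 0.0329
```

```bash
python3 s.py
```

```text
clock 8.67 tcp [0.5206 0.0722 0.1394] az 107.55 tilt z [ 0.0001  0.002  -1.    ] q [-0.499   0.3546  0.2986  2.0147 -0.1468  0.7916  1.7626] F [-5.3275 -0.0477 14.7641] w 0.032932017292358055
need xyz cm [ 0.0248 -0.0297 -0.7591] rot [  0.0947   0.07   -30.4455]
[ 0.0543  1.0942 -0.1388]
```

Run:
```python
from h import *
im=imaging.grab_frame("scene")[165:235,260:360]
cv2.imwrite("pics/s5.png",cv2.resize(im,None,fx=7,fy=7,interpolation=cv2.INTER_CUBIC))
I=imaging.camera_info("wrist")
cv2.imwrite("pics/w5.png",imaging.grab_frame("wrist"))
for z in(.170,.160,.155,.182,.166):print(z,proj(I,[.5205,.072,z]))
plan([.5205,.0718,.138],138)
```

```text
0.17 [278.563  303.8461]
0.16 [278.5562 290.8492]
0.155 [278.5532 284.9791]
0.182 [278.5724 322.1218]
0.166 [278.5602 298.4309]
clock 8.77 tcp [0.5206 0.0722 0.1393] az 107.56 tilt z [ 0.0002  0.002  -1.    ] q [-0.4991  0.3547  0.2985  2.0149 -0.1468  0.7912  1.7626] F [-4.4532  0.2499 12.6378] w 0.03259032952870681
need xyz cm [ 0.0212 -0.0367  0.1289] rot [  0.0909   0.0708 -30.437 ]
```

View pics/s5.png

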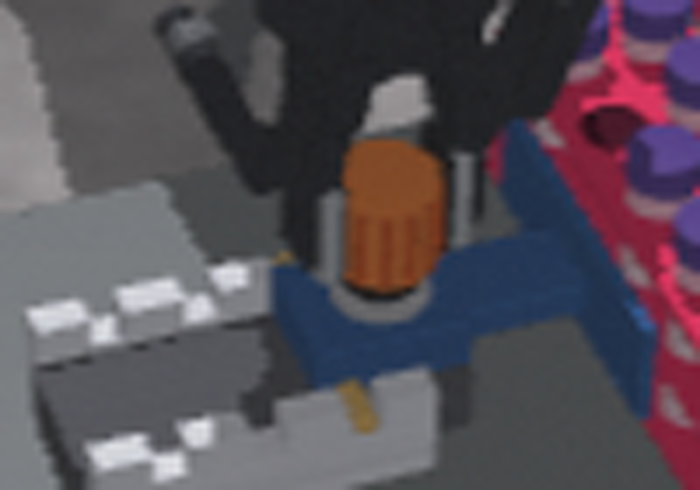

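View pics/w5.png

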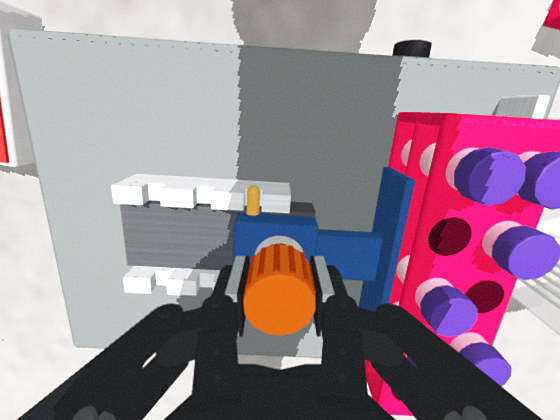

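>>> {"method": "jog_arm", "body": {"rows": [{"xyz": [0.02, -0.03, 0.05], "delta_rot": [0.09, 0.07, 5.5], "fingers": 1}, {"xyz": [0.02, -0.03, 0.05], "delta_rot": [0.09, 0.07, 11], "fingers": 1}, {"xyz": [0.02, -0.03, 0.05], "delta_rot": [0.09, 0.07, 16.5], "fingers": 1}, {"xyz": [0.02, -0.03, 0.05], "delta_rot": [0.09, 0.07, 22], "fingers": 1}, {"xyz": [0.02, -0.03, 0.06], "delta_rot": [0.09, 0.07, 28], "fingers": 1}]}}

```text
clock: 9.18
tcp_pos: [0.5206, 0.0719, 0.1389]
orientation: [-0.293, -3.127, -0.001]
contact_force: [-0.6, 0.6, 5.1]
grip_width: 0.0328
```

```bash
python3 s.py
```

```text
clock 9.18 tcp [0.5206 0.0719 0.1389] az 79.29 tilt z [-0.0008  0.0006 -1.    ] q [-0.5907  0.3667  0.4133  2.0203 -0.2043  0.7942  1.3261] F [-0.6423  0.5836  5.1234] w 0.032843038080000525
need xyz cm [ 0.0045 -0.0122 -0.8079] rot [  0.0483  -0.0332 -58.7062]
[0.107  0.2816 0.0113]
```

>>> {"method": "jog_arm", "body": {"rows": [{"xyz": [0, -0.01, 0.07], "delta_rot": [0.05, -0.03, 5.5], "fingers": 1}, {"xyz": [0, -0.01, 0.1], "delta_rot": [0.05, -0.03, 11], "fingers": 1}, {"xyz": [0, -0.01, 0.13], "delta_rot": [0.05, -0.03, 16.5], "fingers": 1}, {"xyz": [0, -0.01, 0.16], "delta_rot": [0.05, -0.03, 22], "fingers": 1}, {"xyz": [0, -0.01, 0.19], "delta_rot": [0.05, -0.03, 28], "fingers": 1}]}}

```text
clock: 9.6
tcp_pos: [0.5212, 0.0716, 0.1382]
orientation: [1.048, 2.961, 0.0]
contact_force: [-3.5, -0.8, 14.8]
grip_width: 0.0327
```

```bash
python3 s.py
```

```text
clock 9.6 tcp [0.5212 0.0716 0.1382] az 51.02 tilt z [ 0.0005  0.0001 -1.    ] q [-0.6833  0.3854  0.5329  2.0261 -0.2703  0.7973  0.8984] F [-3.4626 -0.8315 14.7503] w 0.03274196454711561
need xyz cm [ 0.0662 -0.0296 -0.8843] rot [  0.0047   0.0335 -86.9844]
[-0.1707  0.9451  0.0497]
```

>>> {"method": "jog_arm", "body": {"rows": [{"xyz": [0.06, -0.03, 0.08], "delta_rot": [0, 0.03, 5.5], "fingers": 1}, {"xyz": [0.06, -0.03, 0.1], "delta_rot": [0, 0.03, 11], "fingers": 1}, {"xyz": [0.06, -0.03, 0.13], "delta_rot": [0, 0.03, 16.5], "fingers": 1}, {"xyz": [0.06, -0.03, 0.16], "delta_rot": [0, 0.03, 22], "fingers": 1}, {"xyz": [0.06, -0.03, 0.19], "delta_rot": [0, 0.03, 28], "fingers": 1}]}}

```text
clock: 10.02
tcp_pos: [0.5215, 0.072, 0.137]
orientation: [1.739, 2.615, 0.003]
contact_force: [-0.8, 0.2, 7.3]
grip_width: 0.0326
```

```bash
python3 s.py
```

```text
clock 10.02 tcp [0.5215 0.072  0.137 ] az 22.75 tilt z [ 0.0021  0.0012 -1.    ] q [-0.7761  0.412   0.6564  2.0329 -0.3475  0.8039  0.4813] F [-0.818   0.2028  7.2997] w 0.03257960874496948
need xyz cm [ 0.0239 -0.0944 -1.0022] rot [   0.104     0.1275 -115.2511]
[0.1421 0.0735 0.0041]
```

>>> {"method": "jog_arm", "body": {"rows": [{"xyz": [0.02, -0.08, 0.08], "delta_rot": [0.1, 0.12, 5.5], "fingers": 1}, {"xyz": [0.02, -0.08, 0.12], "delta_rot": [0.1, 0.12, 11], "fingers": 1}, {"xyz": [0.02, -0.08, 0.16], "delta_rot": [0.1, 0.12, 16.5], "fingers": 1}, {"xyz": [0.02, -0.08, 0.19], "delta_rot": [0.1, 0.12, 22], "fingers": 1}, {"xyz": [0.02, -0.08, 0.22], "delta_rot": [0.1, 0.12, 28], "fingers": 1}]}}

```text
clock: 10.43
tcp_pos: [0.522, 0.072, 0.1355]
orientation: [-2.325, -2.112, -0.007]
contact_force: [0.1, 0.4, 6.8]
grip_width: 0.0328
```

```bash
python3 s.py
```

```text
clock 10.43 tcp [0.522  0.072  0.1355] az -5.51 tilt z [ 0.0027  0.0034 -1.    ] q [-0.8647  0.4506  0.7832  2.0384 -0.4383  0.8192  0.0785] F [0.085  0.4426 6.8179] w 0.0328347660890506
need xyz cm [-0.0265 -0.1412 -1.1487] rot [   0.3144    0.084  -143.5112]
[ 0.0057 -0.1281  0.0719]
```

>>> {"method": "jog_arm", "body": {"rows": [{"xyz": [-0.02, -0.13, 0.08], "delta_rot": [0.3, 0.08, 5.5], "fingers": 1}, {"xyz": [-0.02, -0.13, 0.11], "delta_rot": [0.3, 0.08, 11], "fingers": 1}, {"xyz": [-0.02, -0.13, 0.14], "delta_rot": [0.3, 0.08, 16.5], "fingers": 1}, {"xyz": [-0.02, -0.13, 0.17], "delta_rot": [0.3, 0.08, 22], "fingers": 1}, {"xyz": [-0.02, -0.13, 0.19], "delta_rot": [0.3, 0.08, 27], "fingers": 1}]}}

```text
clock: 10.85
tcp_pos: [0.5224, 0.0718, 0.1345]
orientation: [-2.754, -1.502, -0.007]
contact_force: [2.1, 0.4, 6.9]
grip_width: 0.0328
```

```bash
python3 s.py
```

```text
clock 10.85 tcp [0.5224 0.0718 0.1345] az -32.78 tilt z [ 0.0019  0.0062 -1.    ] q [-0.9437  0.5009  0.9071  2.042  -0.5375  0.8475 -0.2985] F [2.1138 0.4437 6.8704] w 0.0327904320976255
need xyz cm [-0.0925 -0.1669 -1.2526] rot [   0.5185   -0.1947 -170.7781]
[-0.0588 -0.2669  0.0432]
```

>>> {"method": "jog_arm", "body": {"rows": [{"xyz": [-0.05, -0.1, 0.07], "delta_rot": [0.4, -0.15, 3], "fingers": 1}, {"xyz": [-0.05, -0.1, 0.09], "delta_rot": [0.4, -0.15, 6], "fingers": 1}, {"xyz": [-0.05, -0.1, 0.11], "delta_rot": [0.4, -0.15, 9], "fingers": 1}, {"xyz": [-0.05, -0.1, 0.12], "delta_rot": [0.4, -0.15, 12], "fingers": 1}, {"xyz": [-0.05, -0.1, 0.12], "delta_rot": [0.4, -0.15, 15], "fingers": 1}]}}

```text
clock: 11.27
tcp_pos: [0.5224, 0.0721, 0.1341]
orientation: [-2.922, -1.127, -0.0]
contact_force: [-0.9, 1.0, 10.1]
grip_width: 0.0326
```

```bash
python3 s.py
```

```text
clock 11.27 tcp [0.5224 0.0721 0.1341] az -47.81 tilt z [-0.0033  0.0089 -1.    ] q [-0.9815  0.5365  0.9739  2.0405 -0.596   0.8755 -0.5031] F [-0.8545  0.9785 10.1262] w 0.03262349011366709
need xyz cm [-0.161  -0.1158 -1.286 ] rot [ -0.3465   0.7506 174.1839]
[0.0007 0.3141 0.7476]
```

Run:
```python
from h import *
im=imaging.grab_frame("scene")[165:235,260:360]
cv2.imwrite("pics/s6.png",cv2.resize(im,None,fx=7,fy=7,interpolation=cv2.INTER_CUBIC))
plan([.5205,.0718,.138],-47.8)
print(r.get_obs()["moment"])
```

```text
clock 11.32 tcp [0.5225 0.0721 0.1342] az -47.98 tilt z [-0.0033  0.0087 -1.    ] q [-0.9821  0.5371  0.9748  2.0403 -0.5965  0.8759 -0.5056] F [-1.5222  0.6841 11.9811] w 0.033069121005397654
need xyz cm [-0.1703 -0.1113 -0.3843] rot [-0.4963 -0.1921 -0.1812]
[0.1115 0.4322 0.5294]
```

View pics/s6.png

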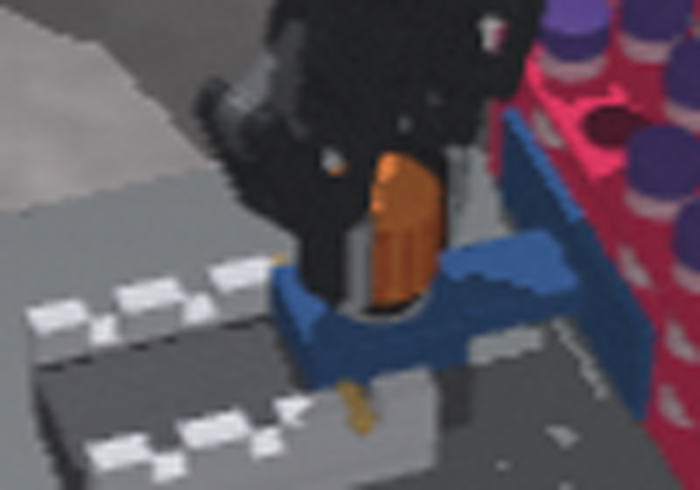

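>>> {"method": "jog_arm", "body": {"rows": [{"xyz": [-0.05, -0.03, 0.06], "delta_rot": [-0.2, -0.1, 3], "fingers": 1}, {"xyz": [-0.05, -0.03, 0.06], "delta_rot": [-0.2, -0.1, 5], "fingers": 1}, {"xyz": [-0.05, -0.03, 0.06], "delta_rot": [-0.2, -0.1, 7], "fingers": 1}, {"xyz": [-0.05, -0.03, 0.06], "delta_rot": [-0.2, -0.1, 7], "fingers": 1}, {"xyz": [-0.05, -0.03, 0.06], "delta_rot": [-0.2, -0.1, 7], "fingers": 1}]}}

```text
clock: 11.73
tcp_pos: [0.5229, 0.0727, 0.1334]
orientation: [-2.991, -0.949, -0.001]
contact_force: [6.1, 1.7, -5.6]
grip_width: 0.0327
```

```bash
python3 s.py
```

```text
clock 11.73 tcp [0.5229 0.0727 0.1334] az -54.8 tilt z [-0.0006  0.0042 -1.    ] q [-1.0048  0.5557  1.0073  2.0422 -0.6217  0.8824 -0.6026] F [ 6.1416  1.6657 -5.5795] w 0.03273815546050611
need xyz cm [-0.2427 -0.0701 -1.3609] rot [ -0.1933   0.2971 167.1977]
[ 0.3443 -1.3063  0.705 ]
```

>>> {"method": "jog_arm", "body": {"rows": [{"xyz": [0, 0, 0], "delta_rot": [0, 0, 0], "fingers": 0.6}, {"xyz": [0, 0, 0], "delta_rot": [0, 0, 0], "fingers": 0.5}, {"xyz": [0, 0, 0], "delta_rot": [0, 0, 0], "fingers": 0.4}, {"xyz": [0, 0, 0], "delta_rot": [0, 0, 0], "fingers": 0.35}, {"xyz": [0, 0, 0], "delta_rot": [0, 0, 0], "fingers": 0.35}]}}

```text
clock: 12.15
tcp_pos: [0.5225, 0.0723, 0.1333]
orientation: [-2.991, -0.948, -0.0]
contact_force: [-0.1, 1.3, 0.4]
grip_width: 0.0552
```

```bash
python3 s.py
```

```text
clock 12.15 tcp [0.5225 0.0723 0.1333] az -54.84 tilt z [-0.0012  0.0041 -1.    ] q [-1.0044  0.5556  1.0075  2.0428 -0.6215  0.8826 -0.6026] F [-0.1069  1.3479  0.4115] w 0.05522574544879494
need xyz cm [-0.1896 -0.0788 -1.3694] rot [ -0.1533   0.3306 167.1621]
[ 0.002  -0.0584  0.0002]
```

Released with no load left on the hand. Lifting straight up.

>>> {"method": "jog_arm", "body": {"rows": [{"xyz": [0, 0, -1.5], "delta_rot": [0, 0, 0], "fingers": 0.35}, {"xyz": [0, 0, -4], "delta_rot": [0, 0, 0], "fingers": 0.35}, {"xyz": [0, 0, -7], "delta_rot": [0, 0, 0], "fingers": 0.3}, {"xyz": [0, 0, -10], "delta_rot": [0, 0, 0], "fingers": 0.2}, {"xyz": [0, 0, -11.5], "delta_rot": [0, 0, 0], "fingers": 0}]}}

```text
clock: 12.57
tcp_pos: [0.5237, 0.071, 0.2512]
orientation: [-2.992, -0.946, -0.005]
contact_force: [1.0, 0.9, -0.1]
grip_width: 0.0782
```

Run:
```python
from h import *
plan([.5205,.0718,.138],-54.8)
I=imaging.camera_info("wrist");im=imaging.grab_frame("wrist");cv2.imwrite("pics/w7.png",im)
cv2.imwrite("pics/s7.png",cv2.resize(imaging.grab_frame("scene")[130:300,210:410],None,fx=3.5,fy=3.5,interpolation=cv2.INTER_CUBIC))
for n in["wrist","scene"]:
  J=I if n=="wrist" else imaging.camera_info(n)
  for q in["knob_grip","knob_collar","clamp_top","clamp_jaw"]:
    print(n,q,[(np.round(d["position"],1),round(d["conf"],2)) for d in imaging.tip_of(n,q)])
  for z in(.1535,.1655,.125,.170,.182): print(z,proj(J,[.5205,.072,z]))
```

```text
clock 12.57 tcp [0.5237 0.071  0.2512] az -54.9 tilt z [ 0.0016  0.0048 -1.    ] q [-1.1676  0.4115  1.2008  1.9324 -0.439   1.0928 -0.7434] F [ 1.0311  0.881  -0.0578] w 0.0782331779091636
need xyz cm [-0.2648 -0.2144 11.3213] rot [-0.1718 -0.2334 -0.1046]
wrist knob_grip [(array([276.7, 213.4]), 0.7)]
wrist knob_collar [(array([278.4, 201.1]), 0.69)]
wrist clamp_top [(array([281.3, 203.5]), 0.6)]
wrist clamp_jaw []
0.1535 [276.581  213.9911]
0.1655 [276.4079 218.8451]
0.125 [276.9361 204.028 ]
0.17 [276.3388 220.7839]
0.182 [276.1419 226.3078]
scene knob_grip [(array([314.4, 197.7]), 0.65)]
scene knob_collar [(array([312.6, 248.9]), 0.61), (array([315.6, 203.8]), 0.52)]
scene clamp_top [(array([313., 204.]), 0.87)]
scene clamp_jaw [(array([343.3, 198. ]), 0.97)]
0.1535 [313.5358 195.3042]
0.1655 [313.6815 190.877 ]
0.125 [313.1988 205.5657]
0.17 [313.7367 189.2   ]
0.182 [313.8856 184.6825]
```

View pics/w7.png

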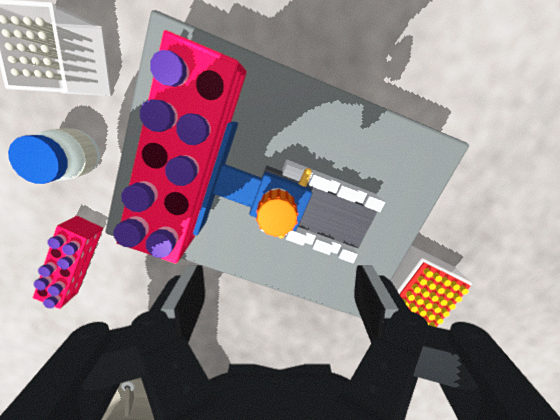

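View pics/s7.png

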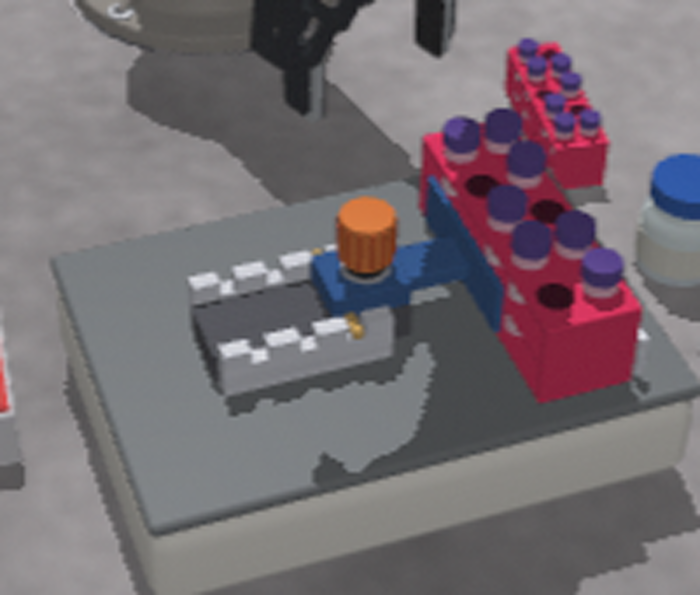

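Run:
```python
from h import *
S=imaging.camera_info("scene");
im=imaging.grab_frame("scene");cv2.imwrite("pics/scene8.png",im)
a=cv2.resize(im[180:220,290:340],None,fx=8,fy=8,interpolation=cv2.INTER_CUBIC)
b=cv2.resize(cv2.imread("pics/scene0.png")[175:215,277:327],None,fx=8,fy=8,interpolation=cv2.INTER_CUBIC)
cv2.imwrite("pics/cmp.png",np.hstack([b,a]))
w=cv2.imread("pics/w7.png")[150:250,220:340];cv2.imwrite("pics/w7c.png",cv2.resize(w,None,fx=6,fy=6,interpolation=cv2.INTER_CUBIC))
for n,f,p in[("start","pics/scene0.png",(.5275,.043)),("now","pics/scene8.png",(.5205,.072))]:
    hsv=cv2.cvtColor(cv2.imread(f),cv2.COLOR_BGR2HSV)
    m=cv2.inRange(hsv,(5,150,90),(18,255,255));m[:,330:]=0;m[:,:280]=0
    k,l,st,c=cv2.connectedComponentsWithStats(m)
    for i in range(1,k):
        if st[i,4]>60: print(n,st[i],c[i])
    t=np.linspace(0,6.28,60)
    for d in (0,.0115,.0145,.0165):
        P=np.array([proj(S,[p[0]+.017*np.cos(a),p[1]+.017*np.sin(a),z-d]) for a in t for z in(.15,.182)]);print(d,P.min(0),P.max(0))
```

```text
start [293 184  17  22 302] [300.6887 194.2715]
0 [291.5618 182.3238] [308.4082 205.1133]
0.0115 [291.5763 186.6467] [308.3035 209.2919]
0.0145 [291.58   187.7644] [308.2764 210.3724]
0.0165 [291.5825 188.5073] [308.2584 211.0906]
now [307 186  16  22 297] [314.4141 196.6633]
0 [305.2786 179.3901] [322.2708 202.0334]
0.0115 [305.1984 183.708 ] [322.069  206.2087]
0.0145 [305.1777 184.8246] [322.0168 207.2883]
0.0165 [305.1639 185.5667] [321.9822 208.006 ]
```

View pics/cmp.png

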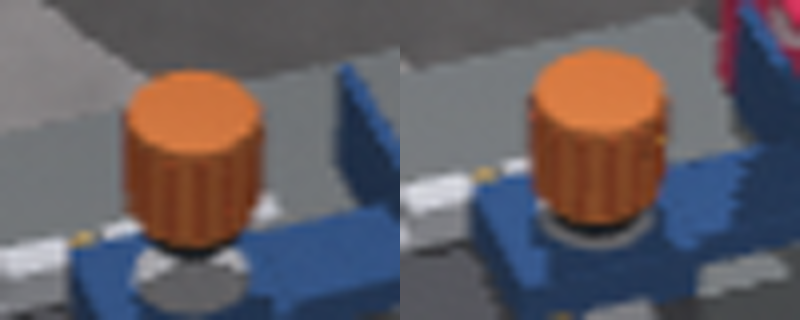

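View pics/w7c.png

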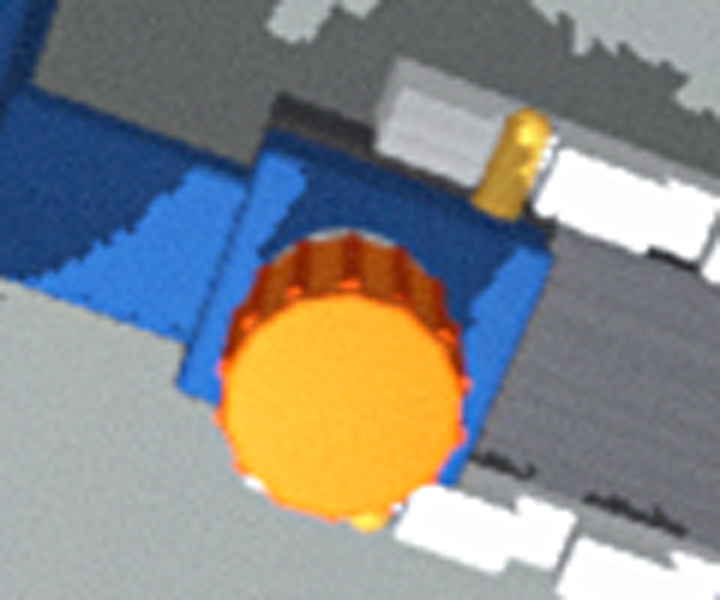

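Run:
```python
from h import *
plan([.521,.072,.1345],-54.8)
```

```text
clock 13.12 tcp [0.5223 0.0717 0.2477] az -54.85 tilt z [-0.0022  0.0035 -1.    ] q [-1.1649  0.4156  1.1958  1.9364 -0.4416  1.0899 -0.7415] F [-0.4143 -0.8894 -0.1659] w 0.08526197539382278
need xyz cm [-0.0905 -0.0551 11.3222] rot [-0.2376 -0.0111 -0.0514]
```

>>> {"method": "jog_arm", "body": {"rows": [{"xyz": [-0.09, -0.05, 2], "delta_rot": [-0.2, 0, 0], "fingers": 0.3}, {"xyz": [-0.09, -0.05, 4], "delta_rot": [-0.2, 0, 0], "fingers": 0.3}, {"xyz": [-0.09, -0.05, 6], "delta_rot": [-0.2, 0, 0], "fingers": 0.3}, {"xyz": [-0.09, -0.05, 6.5], "delta_rot": [-0.2, 0, 0], "fingers": 0.3}, {"xyz": [-0.09, -0.05, 6.5], "delta_rot": [-0.2, 0, 0], "fingers": 0.3}]}}

```text
clock: 13.53
tcp_pos: [0.5201, 0.0715, 0.1815]
orientation: [-2.995, -0.948, 0.005]
contact_force: [-0.2, -0.3, 0.7]
grip_width: 0.0598
```

Run:
```python
from h import *
plan([.521,.072,.1345],-54.8)
I=imaging.camera_info("wrist");im=imaging.grab_frame("wrist");cv2.imwrite("pics/w8.png",im)
D=[imaging.tip_of("wrist",q) for q in ("knob_grip","knob_collar","clamp_top")]
for d,z in zip(D,(.154,.126,.125)): print([(e["position"],e["conf"],atz(I,e["position"],z)) for e in d])
plan([.521,.072,.1345],-54.8)
```

```text
clock 13.53 tcp [0.5201 0.0715 0.1815] az -54.88 tilt z [-0.003  -0.0007 -1.    ] q [-1.0787  0.4926  1.0949  2.0083 -0.535   0.9675 -0.6693] F [-0.2443 -0.308   0.6789] w 0.05975549835960649
need xyz cm [0.1144 0.0117 4.703 ] rot [-0.0683  0.1618 -0.0805]
[([277.2, 247.7], 0.6, array([0.5192, 0.0725, 0.154 ]))]
[]
[([283.7, 228.6], 0.92, array([0.5227, 0.0694, 0.125 ]))]
clock 13.73 tcp [0.522  0.0717 0.1838] az -54.86 tilt z [ 0.0015  0.001  -1.    ] q [-1.0803  0.4899  1.0976  2.0055 -0.5346  0.9679 -0.6695] F [-0.2602  0.6856  0.0416] w 0.05970969443958857
need xyz cm [-0.0718 -0.079   4.9298] rot [ 0.0018 -0.1027 -0.0605]
```

View pics/w8.png

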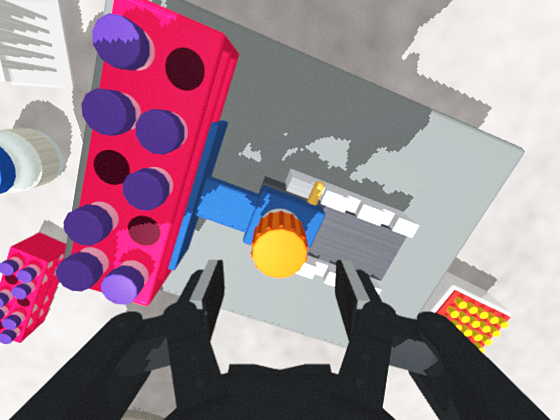

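Knob at (280,250), centred between the fingers; I go down and regrip to verify the hard stop.

>>> {"method": "jog_arm", "body": {"rows": [{"xyz": [-0.07, -0.08, 1.5], "delta_rot": [0, -0.1, 0], "fingers": 0.3}, {"xyz": [-0.07, -0.08, 3], "delta_rot": [0, -0.1, 0], "fingers": 0.3}, {"xyz": [-0.07, -0.08, 4.4], "delta_rot": [0, -0.1, 0], "fingers": 0.3}, {"xyz": [-0.07, -0.08, 4.8], "delta_rot": [0, -0.1, 0], "fingers": 0.3}, {"xyz": [-0.07, -0.08, 4.8], "delta_rot": [0, -0.1, 0], "fingers": 0.35}]}}

```text
clock: 14.15
tcp_pos: [0.5209, 0.072, 0.1358]
orientation: [2.995, 0.948, -0.001]
contact_force: [0.3, -0.1, -0.2]
grip_width: 0.0555
```

Run:
```python
from h import *
plan([.521,.072,.1355],-54.8)
```

```text
clock 14.15 tcp [0.5209 0.072  0.1358] az -54.86 tilt z [-0.0005 -0.0002 -1.    ] q [-1.0136  0.5503  1.0142  2.045  -0.6119  0.8832 -0.6115] F [ 0.2529 -0.052  -0.2451] w 0.05546257398209015
need xyz cm [0.0095 0.0077 0.0254] rot [-0.0063  0.0297 -0.0579]
```

>>> {"method": "jog_arm", "body": {"rows": [{"xyz": [0, 0, 0.03], "delta_rot": [0, 0, 0], "fingers": 0.5}, {"xyz": [0, 0, 0.03], "delta_rot": [0, 0, 0], "fingers": 0.65}, {"xyz": [0, 0, 0.03], "delta_rot": [0, 0, 0], "fingers": 1}, {"xyz": [0, 0, 0.03], "delta_rot": [0, 0, 0], "fingers": 1}, {"xyz": [0, 0, 0.03], "delta_rot": [0, 0, 0], "fingers": 1}], "grip_force": 50}}

```text
clock: 14.57
tcp_pos: [0.5216, 0.0721, 0.1365]
orientation: [-2.995, -0.948, -0.002]
contact_force: [-1.3, 1.0, 5.9]
grip_width: 0.0327
```

```bash
python3 s.py
```

```text
clock 14.57 tcp [0.5216 0.0721 0.1365] az -54.86 tilt z [ 0.0009  0.0007 -1.    ] q [-1.0138  0.5495  1.0151  2.0441 -0.6122  0.8835 -0.6112] F [-1.2768  1.017   5.9024] w 0.032694492150702616
need xyz cm [-0.103  -0.0346 -1.0529] rot [ -0.0939  -0.0094 167.1435]
[ 0.1179  0.3791 -0.0005]
```

>>> {"method": "jog_arm", "body": {"rows": [{"xyz": [-0.04, 0, 0.06], "delta_rot": [0, 0, 2], "fingers": 1}, {"xyz": [-0.04, 0, 0.08], "delta_rot": [0, 0, 4], "fingers": 1}, {"xyz": [-0.04, 0, 0.1], "delta_rot": [0, 0, 6], "fingers": 1}, {"xyz": [-0.04, 0, 0.1], "delta_rot": [0, 0, 8], "fingers": 1}, {"xyz": [-0.04, 0, 0.1], "delta_rot": [0, 0, 10], "fingers": 1}]}}

```text
clock: 14.98
tcp_pos: [0.5216, 0.0722, 0.1364]
orientation: [-3.065, -0.684, -0.002]
contact_force: [-2.9, -0.1, 7.1]
grip_width: 0.0327
```

```bash
python3 s.py
```

```text
clock 14.98 tcp [0.5216 0.0722 0.1364] az -64.82 tilt z [ 0.0013  0.0013 -1.    ] q [-1.0382  0.5756  1.0598  2.0454 -0.6522  0.9011 -0.746 ] F [-2.9354 -0.0996  7.1191] w 0.0326579705948183
need xyz cm [-0.1115 -0.0123 -1.0576] rot [ -0.1463   0.0178 157.1762]
[0.0123 0.6341 0.9002]
```

>>> {"method": "jog_arm", "body": {"rows": [{"xyz": [-0.05, 0, 0.15], "delta_rot": [0, 0, 2], "fingers": 1}, {"xyz": [-0.05, 0, 0.15], "delta_rot": [0, 0, 4], "fingers": 1}, {"xyz": [-0.05, 0, 0.15], "delta_rot": [0, 0, 6], "fingers": 1}, {"xyz": [-0.05, 0, 0.15], "delta_rot": [0, 0, 8], "fingers": 1}, {"xyz": [-0.05, 0, 0.15], "delta_rot": [0, 0, 8], "fingers": 1}]}}

```text
clock: 15.4
tcp_pos: [0.5217, 0.072, 0.136]
orientation: [-3.105, -0.47, -0.004]
contact_force: [-1.5, -3.1, 7.2]
grip_width: 0.0321
```

```bash
python3 s.py
```

```text
clock 15.4 tcp [0.5217 0.072  0.136 ] az -72.79 tilt z [ 0.0022  0.0012 -1.    ] q [-1.0559  0.5984  1.0945  2.0468 -0.685   0.9154 -0.8532] F [-1.4861 -3.0783  7.1698] w 0.03207039818953308
need xyz cm [-0.1216 -0.0167 -1.0969] rot [ -0.1964  -0.0139 149.2059]
[-1.0489  0.3287  0.7754]
```

>>> {"method": "jog_arm", "body": {"rows": [{"xyz": [0, 0, 0], "delta_rot": [0, 0, 0], "fingers": 0.6}, {"xyz": [0, 0, 0], "delta_rot": [0, 0, 0], "fingers": 0.5}, {"xyz": [0, 0, 0], "delta_rot": [0, 0, 0], "fingers": 0.4}, {"xyz": [0, 0, 0], "delta_rot": [0, 0, 0], "fingers": 0.35}, {"xyz": [0, 0, 0], "delta_rot": [0, 0, 0], "fingers": 0.35}]}}

```text
clock: 15.82
tcp_pos: [0.5217, 0.0721, 0.136]
orientation: [-3.105, -0.47, -0.004]
contact_force: [-0.3, 0.2, 0.6]
grip_width: 0.0553
```

>>> {"method": "jog_arm", "body": {"rows": [{"xyz": [0, 0, -1], "delta_rot": [0, 0, 0], "fingers": 0.35}, {"xyz": [0, 0, -3], "delta_rot": [0, 0, 0], "fingers": 0.35}, {"xyz": [0, 0, -5.5], "delta_rot": [0, 0, 0], "fingers": 0.3}, {"xyz": [0, 0, -8.5], "delta_rot": [0, 0, 0], "fingers": 0.2}, {"xyz": [0, 0, -11], "delta_rot": [0, 0, 0], "fingers": 0}]}}

```text
clock: 16.23
tcp_pos: [0.5215, 0.0712, 0.2482]
orientation: [-3.106, -0.468, -0.004]
contact_force: [0.5, 0.4, -0.5]
grip_width: 0.0784
```

Run:
```python
from h import *
plan([.5205,.0718,.25],-72.8)
im=imaging.grab_frame("scene");cv2.imwrite("pics/scene9.png",im)
a=cv2.resize(im[180:220,290:340],None,fx=8,fy=8,interpolation=cv2.INTER_CUBIC)
b=cv2.resize(cv2.imread("pics/scene8.png")[180:220,290:340],None,fx=8,fy=8,interpolation=cv2.INTER_CUBIC)
cv2.imwrite("pics/cmp2.png",np.hstack([b,a]))
t=imaging.grab_frame("top");cv2.imwrite("pics/top9.png",t)
hsv=cv2.cvtColor(im,cv2.COLOR_BGR2HSV)
m=cv2.inRange(hsv,(5,150,90),(18,255,255));m[:,330:]=0;m[:,:280]=0
k,l,st,c=cv2.connectedComponentsWithStats(m)
for i in range(1,k):
    if st[i,4]>60: print(st[i],c[i])
```

```text
clock 16.23 tcp [0.5215 0.0712 0.2482] az -72.86 tilt z [ 0.0027  0.0011 -1.    ] q [-1.212   0.4744  1.2934  1.9422 -0.5131  1.1136 -0.9802] F [ 0.513   0.4265 -0.4649] w 0.07843910443649244
need xyz cm [-0.0806 -0.0829 -0.1823] rot [-0.0143 -0.1643 -0.0623]
[307 186  16  22 297] [314.4141 196.6633]
```

View pics/cmp2.png

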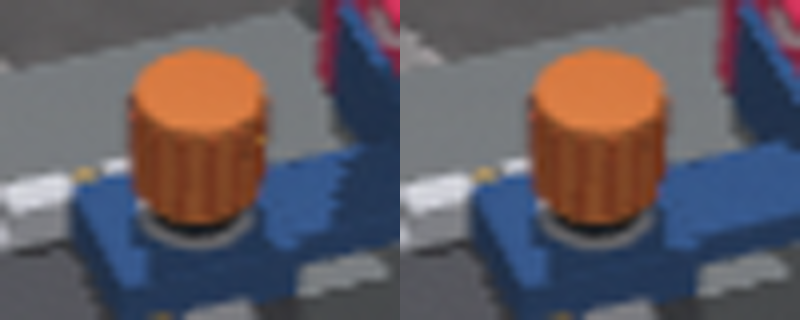

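View pics/top9.png

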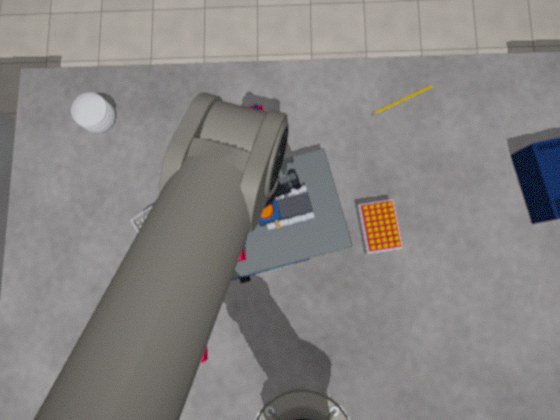

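View pics/scene9.png

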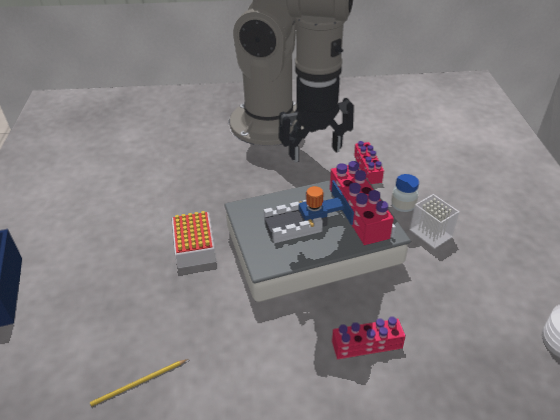

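Run:
```python
from h import *
a=cv2.imread("pics/scene0.png").astype(int);b=cv2.imread("pics/scene9.png").astype(int)
d=np.abs(a-b).max(2)
for n,(x0,x1,y0,y1) in dict(rackfront=(350,395,205,245),tip=(168,220,205,272),swab=(408,462,192,248),jar=(398,420,172,195)).items(): print(n,(d[y0:y1,x0:x1]>60).mean().round(3))
print(r.get_obs()["contact_force"]); print(r.hand_in())
```

```text
rackfront 0.116
tip 0.0
swab 0.042
jar 0.198
[ 0.7881 -0.2426 -0.4984]
the job is handed in; nothing more can be done
None
```

The clamp is now one notch nearer the rack, with its tab on the notch floor and the knob screwed to its hard stop. I let go, backed the gripper off about 11 cm and handed the job in at about 16 s. `hand_in` gave no verdict.

**Steps**
- **Lift and shift:** I gripped the orange knob, lifted the clamp about 15 mm, shifted it 30 mm towards the rack and lowered it. The tab dropped in.
- **Thread:** I pushed the knob onto the level face. It caught after about 0.5 rad clockwise, and I screwed it on until the fingers slipped at about 0.75 N·m.

**Last checks**
- **Hard stop:** I regripped once and turned again. The fingers slipped at 0.8 to 0.9 N·m with no real change in depth. The knob measured the same in the pictures before and after, so I take it to be at the stop.
- **Final depth:** The pictures put it at about 14 to 15 mm, give or take 1 mm. That is at the lower edge of the 14.5 to 16.5 mm home range, which I could not settle more exactly. The collar looks almost on the block, with hardly any stem showing.
- **Rack and bystanders:** By eye, the rack, jar and boxes look unmoved, and the force reading at the end was near zero. A before-and-after picture comparison showed changes of 20% of pixels around the jar, 12% at the rack front and 4% around the swab box. I put these down to the arm's shadow having moved, but did not confirm it.

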